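# Open the child-resistant solvent tin

## Task

Open the blue solvent tin by its child-resistant white cap: push the cap down hard against its spring until you feel it bottom (but with no more than 30 N, the tin is thin), only then turn it anticlockwise while you hold it down, never forcing it, then lift it off. Set the cap down, without dropping it, mouth down inside the aluminium drip tray with nothing over the rim, and let go; leave the tray and everything else on the bench where they are.

Things in the scene. Friction and masses are not known exactly. Their poses are not given: they have to be found in the camera images.
- tin: Blue rectangular solvent tin, 68 x 104 mm, on a jig board 100 x 150 x 12 mm fixed to the bench; it does not yield. Its flat top is 117 mm above the bench. Origin: under the centre of the board; z up, x and y along the board's short and long sides. A red mark on the tin's top lies on the +x side of the neck.
- seat: The white neck inside the cap, with its rim, locking teeth and the red spring plug that pushes the cap up. Origin: on the tin's z axis, 147 mm above the bench. 24 mm in diameter, 37 mm over its bayonet claws. The cap bottoms hard on the rim 5 to 18 mm below its locked height: the depth differs from tin to tin, cannot be seen, and has to be felt.
- cap: White ribbed cap, 47 mm in diameter (48 over the ribs), 30 mm high, about 50 g, loose. Origin: centre of its open underside; z up. At the start it is locked on the neck, x within 0.1 rad of the tin's x, underside 140 mm above the bench (23 mm clear of the tin's top); 1.5 mm of sideways play. It is symmetric by half a turn. Grip its skirt from any side.
- cap_top (a point): Centre of the cap's closed top, 30 mm above its underside; red arrows there show the opening direction. Spring under it: 10 to 14 N all the way down; friction may add 2 to 4 N. From 19 N it is surely down on the rim. Only in the last 1.5 mm above the rim do its lugs clear the locking teeth; higher, it neither turns nor comes off, and forcing it (over 30 N) fails.
- cap_mark (a point): Red mark on the cap's top, 16.5 mm from its axis along the cap's x. Held down, the cap turns anticlockwise from above (positive about z); it must stay pressed to 50 degrees from the tin's x, comes straight up freely at 60 (52 to 67), and meets a hard stop at about 70. Clockwise is blocked.
- drip_tray: Loose open aluminium tray, 140 (x) x 150 (y) x 16 mm, walls and floor 3 mm thick, 0.7 kg, empty. Origin: centre of its underside; z up.
- screwdriver_yellow: yellow-handled screwdriver, 175 x 28 x 27 mm, lying at the bench's front edge; a bystander. Origin: under its middle.
- resin: white resin bottle with a dark green cap, 69 mm across, 207 mm tall, standing at the back right; a bystander. Origin: under its middle.
- tape: roll of masking tape, 96 mm across, 25 mm high, near the front edge left of the vice; a bystander. Origin: under its middle.
- pencil: red pencil, 173 mm long, lying at the front edge on the right; a bystander. Origin: under its middle.
There are look-alikes about, which are no part of the job. Of the things shaped like the cap, the white one is meant.

How it is judged:
On the way, in this order (a step that is already met when the one before it is completed fails the run):
1. the cap, still on the neck, has been turned anticlockwise past the tooth, by more than 50 degrees (angle between the x axis of cap and the x axis of tin, either way round above 0.88 rad and z of cap in the frame of tin below 0.144 m and horizontal distance between cap and tin below 0.005 m), for 0.05 s.
2. the cap is lifted clear of the neck (z of cap in the frame of tin above 0.175 m), for 0.1 s.
At the end, for the whole second after the job is handed in: the cap is off the tin and stands mouth down (within 0.1 rad) on the floor of the drip tray, wholly inside the walls (its centre within 42 mm of the tray's centre along x and 45 mm along y), released and at rest (x of cap in the frame of drip_tray between -0.042 and 0.042 m and y of cap in the frame of drip_tray between -0.045 and 0.045 m and z of cap in the frame of drip_tray between 0 and 0.006 m and angle between cap's own z axis and vertical below 0.1 rad and linear speed of cap below 0.02 m/s and contact force between the fingers and cap below 0.1 N); the robot touches nothing.
It fails at once if the cap is pressed down on the neck, or forced against its locking teeth, with more than 30 N (spring plug, rim and teeth together) (contact force between cap and seat above 30 N).
It fails at once if the gripper pushes on the tin with more than 30 N (contact force between any of the fingers, the arm and tin above 30 N).
It fails at once if the cap is dropped (falls unheld faster than 0.6 m/s) (linear speed of cap above 0.6 m/s and contact force between the fingers and cap below 0.05 N).
It fails at once if the tray is shoved more than 30 mm (distance of drip_tray from where it was at the start of the episode above 0.03 m).
It fails at once if a bystander is moved more than 30 mm (distance of any of screwdriver_yellow, resin, tape, pencil from where it was at the start of the episode above 0.03 m).
It also fails if it takes over 58 s, if anything falls off the work surface, if the arm or the gripper's body presses on something with over 40 N, if the wrist force passes 120 N, or if a joint passes its speed limit or range.

## Robot

A 6-joint arm with a two-finger parallel gripper is mounted at the origin on a cart in front of the work surface, level with it; the furniture and walls round the work are solid. World frame = base frame: x ahead of the robot, y to its left, z up, the work surface at z = 0. Lengths are in m, angles in rad, forces in N, time in s.
With the tool pointing down it reaches from about 0.375 to 0.9 m from the base axis. Payload 3.1 kg.
Tool frame: the origin (TCP) lies between the finger pads; the fingertips stand manip.finger_overhang ahead of it and the grasp point (between the pads) lies 5 mm behind it (manip.finger_overhang is the distance from the TCP to the fingertips, in m); z points along the fingers, y is the line along which they close (so a half turn about z gives the same grasp; the last joint's range is limited). The gripper opens to 85 mm and grips with 20 to 120 N. Pads are 22 mm wide; open, the fingers measure 114 mm over their backs; the gripper's body (76 mm by 85 mm) begins 54 mm behind the grasp point. The pads swing forward as they close: fully open they stand 13 mm farther back than shut.
Start: joints at [1.012, 0.527, 1.433, -0, 1.181, -0.178], TCP at [0.232, 0.58, 0.245] pointing down, gripper open.
Joint ranges: [-3.08, 3.08], [-0.75, 2.2], [0.22, 2.44], [-1.43, 4.57], [0, 2.65], [-2.85, 2.85]. Speed limits (rad/s): [2.79, 2.79, 3.14, 3.14, 3.14, 3.14].

## Interface

Orientations are given as a unit quaternion [x, y, z, w].
In Python, from station import manip gives the robot as it stands.
- The arm moves only by the tool drive_tool, never from a script. Its argument "plan" is a list of rows, each a list of 7 numbers: the shift along the tool's x, y, z in m, then the turn, a rotation vector about the tool's x, y, z in degrees, then the opening, from -1 (shut) to 1 (fully open). In form: [[x, y, z, wx, wy, wz, gripper], ...]. A call has 1 to 10 rows; each row shifts and turns the commanded pose from where the row before left it, along the tool's axes as they then stand; what a row does not reach is not made up. A row lasts 1/10 s, in which the tool goes at most 50 mm and 8.59 degrees, less where a joint would pass 70% of its speed; a pose out of reach is approached as far as the arm can. A call is refused whole if a number of a shift passes 0.05 or a number of a turn 8.59, either way. A call with a gripper value outside its range is refused whole. The fingers move at their own pace and stop on an object; "newtons" is the grip in N (left out, the last holds). Time passes only in rows, so rows that do not move let the fingers close. It gives the time, the measured TCP pose, the force, the opening and the grip force at its end, in the units of the state.
- manip.sense(): the state, without advancing time (a new reading comes with each control period).
- manip.snapshot(name): name is "scene" or "top" or "wrist"; returns a dict with "image" (420x560x3 uint8, red, green, blue), "z_map" (420x560 float32, m along the optical axis (not along the pixel's ray), 0 where there is no reading), "fov_y" (degrees; the focal length in pixels is half the picture's height over the tangent of half this angle, whatever the lens; pixels are square), "cx", "cy" (the principal point, pixels), "extrinsics" (4x4, takes a point from camera to world coordinates); the wrist camera has in their place "mount" (4x4, takes a point from camera to tool coordinates, whose origin is the TCP and whose axes are the flange's). Camera axes: x right, y up, looking along -z (the intrinsics and any distortion apply to the point x, -y, -z); pixel columns grow to the right and rows downward; lengths in m; the calibration is good to about 2 mm. A picture is of the moment at which its call begins: read the wrist's pose just before it.
- manip.sign_off(): hands the job in; it is judged then, once.
The state is a dict: "t": time; "q": joint angles; "qd": joint speeds; "tau": joint torques, N m; "tcp_pos": TCP position; "tool_rot": TCP orientation; "force": force on the tool from outside, world axes, zero at the start; "ft_torque": the same for the moment, N m; "finger_gap": opening from 0.0 (shut) to 1.0 (fully open); "gripper_force": force on a finger pad.
Only numpy, scipy, OpenCV 4.12 (cv2) and the standard library are available. Lean on these libraries where they do the work, as an engineer would, in place of code of your own. Each camera call takes 0.05 s, during which the arm holds its last target. There are 200 camera calls.

## Working session

There is one attempt and no reset: what is moved stays moved. The work goes in short steps, Python scripts to look and compute and a tool call to move; the robot and the scene stay as the last step left them, time stands still between calls to the robot, and variables do not carry over. Pictures are saved under pics/ and viewed, at most 10 in all, crops included, and the job is handed in when it is done.

Besides the shell and the picture viewer there is one more tool, called after "Emit:" as a command line: name --pt "numbers of a row" for each row, then --argument value for the rest. drive_tool: Moves the arm, as the interface text tells. Its arguments: {"type":"object","properties":{"plan":{"type":"array"},"newtons":{"type":"number"}},"required":["plan"]}

```bash
mkdir -p pics; cat > h.py <<'E'
import numpy as np, cv2
from station import manip
def K(s): 
    f=s["image"].shape[0]/2/np.tan(np.radians(s["fov_y"])/2); return f,s["cx"],s["cy"]
def cloud(s):
    f,cx,cy=K(s); z=s["z_map"]; v,u=np.mgrid[:z.shape[0],:z.shape[1]]
    P=np.stack([(u-cx)/f*z,-(v-cy)/f*z,-z,np.ones_like(z)],-1)
    return (P@s["extrinsics"].T)[...,:3]
def ray(s,u,v,h):
    f,cx,cy=K(s);E=s["extrinsics"];d=E[:3,:3]@np.array([(u-cx)/f,-(v-cy)/f,-1]);o=E[:3,3]
    return o+d*(h-o[2])/d[2]
E
python3 - <<'E'
from h import *
import pickle
for n in("scene","top"):
    s=manip.snapshot(n); pickle.dump(s,open(n+".pkl","wb"))
    cv2.imwrite(f"pics/{n}.png",s["image"][...,::-1]); print(n,{k:v for k,v in s.items() if k not in("image","z_map")})
print(manip.sense()); print(manip.finger_overhang)
E
```

```text
scene {'fov_y': 50.01860516741755, 'cx': 267.09321522715805, 'cy': 207.36637145539476, 'extrinsics': array([[-0.70366394,  0.34594336, -0.62062891, -0.38656233],
       [-0.7102466 , -0.3176656 ,  0.62820247,  1.06603196],
       [ 0.02017002,  0.882843  ,  0.46923492,  0.82721747],
       [ 0.        ,  0.        ,  0.        ,  1.        ]])}
top {'fov_y': 45.918431786547075, 'cx': 274.823961035857, 'cy': 208.77826129313385, 'extrinsics': array([[ 0.01735863,  0.9876009 , -0.15602291,  0.30013074],
       [-0.99979213,  0.01881412,  0.00785662,  0.1315465 ],
       [ 0.01069464,  0.1558541 ,  0.98772219,  1.49128128],
       [ 0.        ,  0.        ,  0.        ,  1.        ]])}
{'t': 0.1, 'q': array([ 1.01150653e+00,  5.28347323e-01,  1.43378209e+00, -5.05281195e-06,
        1.18142942e+00, -1.78480371e-01]), 'qd': array([ 4.63121714e-04, -5.74969320e-04, -2.51576173e-03,  9.94757642e-05,
        4.70450728e-04,  3.60501750e-04]), 'tau': array([-9.76982956e-04, -4.43305349e+01, -1.78586215e+01, -3.46658708e-04,
        3.87853797e-03,  1.71883278e-05]), 'tcp_pos': array([0.23191919, 0.57970207, 0.24444484]), 'tool_rot': array([ 1.89255273e-01,  9.81927429e-01, -9.17800128e-04, -3.52299297e-04]), 'force': array([-0.15647983,  0.19157105, -0.31359508]), 'ft_torque': array([ 0.05892458, -0.01439102, -0.01594596]), 'gripper_force': 0.0, 'finger_gap': 0.9979304246289695}
0.014
```

View pics/top.png

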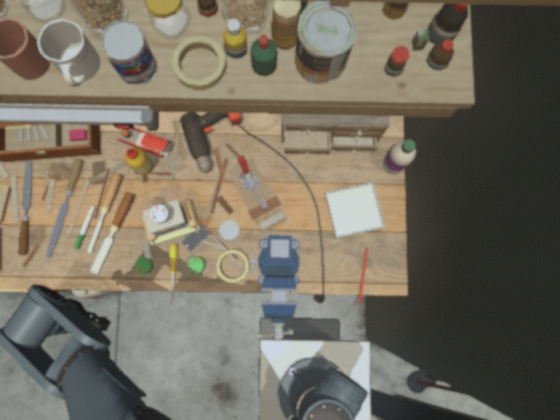

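View pics/scene.png

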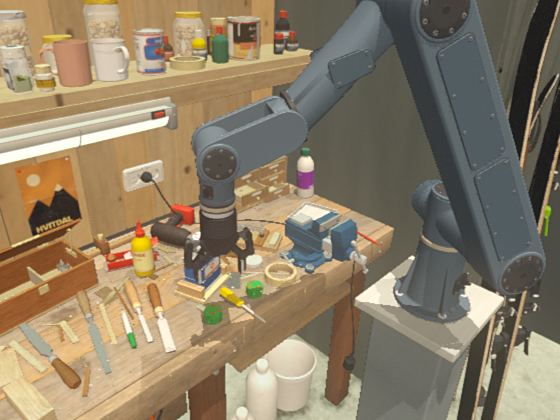

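```bash
python3 - <<'E'
from h import *
import pickle
s=pickle.load(open("top.pkl","rb"));t=pickle.load(open("scene.pkl","rb"))
a=cv2.resize(s["image"][170:260,120:220],(500,450),interpolation=cv2.INTER_CUBIC)
b=cv2.resize(t["image"][230:310,165:225],(300,400),interpolation=cv2.INTER_CUBIC)
c=np.zeros((450,800,3),np.uint8);c[:450,:500]=a;c[:400,500:]=b
cv2.imwrite("pics/c1.png",c[...,::-1])
for n,q in(("top",s),("scene",t)):
    P=cloud(q)
    if n=="top":
        for u,v in((160,213),(170,220),(150,232),(185,232),(195,238),(355,210),(229,230),(300,230)): print(u,v,P[v,u].round(3))
        # tray mask
        m=((P[...,2]>.0)&(P[...,2]<.03)&(q["image"].min(-1)>165)).astype(np.uint8)
        m[:,:310]=0;m[:150]=0;m[260:]=0;m[:,400:]=0
        m=cv2.morphologyEx(m,cv2.MORPH_OPEN,np.ones((3,3)))
        cs=max(cv2.findContours(m,0,2)[0],key=cv2.contourArea)
        w=np.array([ray(q,x,y,.016)[:2] for x,y in cs[:,0]],np.float32);print("tray",cv2.minAreaRect(w),P[m>0][:,2].mean())
    # cap/tin points
    I=(abs(P[...,0]-.5)<.2)&(abs(P[...,1]-.43)<.12)&(P[...,2]>.155)&(P[...,2]<.185)
    print(n,"cap",I.sum(),np.median(P[I],0) if I.any() else 0)
E
```

```text
160 213 [0.491 0.429 0.174]
170 220 [0.48  0.413 0.116]
150 232 [0.445 0.466 0.117]
185 232 [0.459 0.388 0.009]
195 238 [0.442 0.358 0.001]
355 210 [ 0.537 -0.125 -0.001]
229 230 [0.466 0.256 0.016]
300 230 [ 0.473  0.042 -0.006]
tray ((0.528014600276947, -0.14470773935317993), (0.03756513446569443, 0.09796303510665894), 46.790164947509766) 0.004227949453105867
top cap 283 [0.49220118 0.43516881 0.16784338]
scene cap 82 [0.50640837 0.45637236 0.16806339]
```

View pics/c1.png

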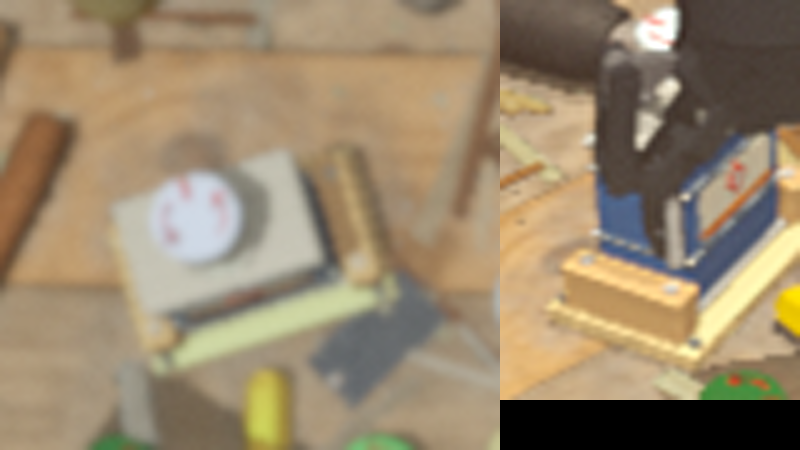

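```bash
python3 - <<'E'
from h import *
import pickle
s=pickle.load(open("top.pkl","rb"));im=s["image"];hsv=cv2.cvtColor(im,cv2.COLOR_RGB2HSV)
def big(m,x0,x1,y0,y1):
    k=np.zeros(m.shape,np.uint8);k[y0:y1,x0:x1]=m[y0:y1,x0:x1]
    k=cv2.morphologyEx(k,cv2.MORPH_CLOSE,np.ones((3,3)));
    c=max(cv2.findContours(k,0,1)[0],key=cv2.contourArea);return cv2.convexHull(c)[:,0]
c=big((hsv[...,1]<45)&(hsv[...,2]>130),315,395,170,250)
print("tray px",c.min(0),c.max(0));w=np.array([ray(s,x,y,.016)[:2] for x,y in c],np.float32);print(cv2.minAreaRect(w))
P=cloud(s)
for zlo,zhi,h,n in((.15,.2,.17,"cap"),(.105,.15,.117,"tin")):
    c=big((P[...,2]>zlo)&(P[...,2]<(zhi if n=="cap" else .2)),130,195,190,240)
    w=np.array([ray(s,x,y,h)[:2] for x,y in c],np.float32);print(n,c.min(0),c.max(0),cv2.minEnclosingCircle(w),cv2.minAreaRect(w),w.mean(0))
c=big((hsv[...,1]<45)&(hsv[...,2]>185),145,175,195,230)
w=np.array([ray(s,x,y,.17)[:2] for x,y in c],np.float32);print("capcol",c.min(0),c.max(0),cv2.minEnclosingCircle(w),cv2.fitEllipse(w))
R=__import__("scipy.spatial.transform",fromlist=["Rotation"]).Rotation.from_quat(manip.sense()["tool_rot"]).as_matrix();print(R.round(3))
E
```

```text
tray px [326 182] [384 237]
((0.5356349349021912, -0.11974851787090302), (0.1463121622800827, 0.15479348599910736), 13.806675910949707)
cap [150 205] [168 222] ((0.4887242019176483, 0.4333840012550354), 0.02634180150926113) ((0.49012747406959534, 0.43213728070259094), (0.046190809458494186, 0.0486433245241642), 1.0961555242538452) [0.48891005 0.43290418]
tin [142 200] [183 232] ((0.49106481671333313, 0.4337983727455139), 0.05968717113137245) ((0.4918864071369171, 0.4338775873184204), (0.06912824511528015, 0.10359138250350952), 18.922391891479492) [0.49388313 0.43587217]
capcol [145 205] [174 229] ((0.4792778193950653, 0.43022656440734863), 0.04329394921660423) ((0.478729784488678, 0.4320639371871948), (0.06980286538600922, 0.08689260482788086), 4.144102096557617)
[[-0.928  0.372 -0.001]
 [ 0.372  0.928 -0.002]
 [ 0.    -0.002 -1.   ]]
```

Emit:
drive_tool --pt "-0.049 -0.007 0 0 0 0 1" --pt "-0.049 -0.007 0 0 0 0 1" --pt "-0.049 -0.007 0 0 0 0 1" --pt "-0.049 -0.007 0 0 0 0 1" --pt "-0.049 -0.007 0 0 0 0 1" --pt "-0.049 -0.005 0 0 0 0 1" --pt "0 0 0 0 0 0 1" --pt "0 0 0 0 0 0 1"

```text
t: 0.9
tcp_pos: [0.4911, 0.4327, 0.2445]
tool_rot: [0.191, 0.982, -0.0, -0.001]
force: [-0.3, -0.6, -0.2]
finger_gap: 1.002
gripper_force: 0.0
```

```bash
cat >> h.py <<'E'
from scipy.spatial.transform import Rotation as Ro
def wrist():
    st=manip.sense();s=manip.snapshot("wrist");T=np.eye(4);T[:3,:3]=Ro.from_quat(st["tool_rot"]).as_matrix();T[:3,3]=st["tcp_pos"]
    s["extrinsics"]=T@s["mount"];return st,s
E
python3 - <<'E'
from h import *
st,s=wrist();print(st["tcp_pos"],st["force"],st["q"])
cv2.imwrite("pics/w1.png",s["image"][...,::-1])
P=cloud(s);m=((P[...,2]>.158)&(P[...,2]<.185)&(s["z_map"]>0)).astype(np.uint8)
for c in cv2.findContours(m,0,1)[0]:
    if cv2.contourArea(c)>300:
        w=np.array([ray(s,x,y,.17)[:2] for x,y in c[:,0]],np.float32);print(c[:,0].min(0),c[:,0].max(0),cv2.minEnclosingCircle(w))
print(np.median(P[m>0],0))
E
```

```text
[0.49105212 0.4326786  0.24446716] [-0.3180625  -0.59930385 -0.20314866] [ 5.51645285e-01  5.69651252e-01  1.35323346e+00  5.32652079e-04
  1.22040698e+00 -6.35644909e-01]
[253 192] [325 263] ((0.4901086688041687, 0.43638110160827637), 0.024872969835996628)
[0.49006172 0.43677045 0.16892976]
```

View pics/w1.png

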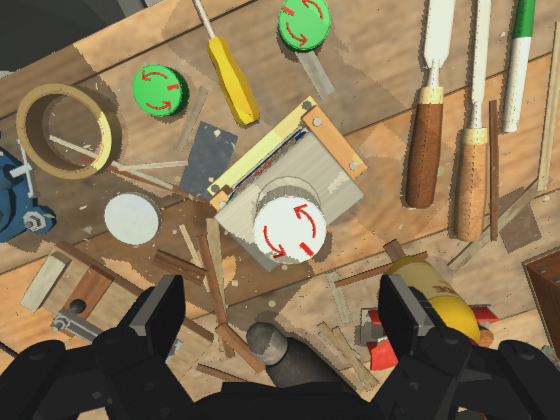

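Emit:
drive_tool --pt "0.002 0.002 0.03 0 0 0 1" --pt "0 0 0.03 0 0 0 1" --pt "0 0 0.025 0 0 0 1" --pt "0 0 0 0 0 0 1" --pt "0 0 0 0 0 0 1"

```text
t: 1.45
tcp_pos: [0.4878, 0.4374, 0.1604]
tool_rot: [0.188, 0.982, -0.0, -0.0]
force: [-0.0, 0.4, -0.0]
finger_gap: 0.997
gripper_force: 0.0
```

Emit:
drive_tool --pt "0 0 0 0 0 0 0.3" --pt "0 0 0 0 0 0 0.2" --pt "0 0 0 0 0 0 0.1" --pt "0 0 0 0 0 0 0" --pt "0 0 0 0 0 0 -0.1" --pt "0 0 0 0 0 0 -1" --pt "0 0 0 0 0 0 -1" --pt "0 0 0 0 0 0 -1" --pt "0 0 0 0 0 0 -1" --newtons 70

```text
t: 2.35
tcp_pos: [0.4904, 0.4381, 0.1627]
tool_rot: [0.189, 0.982, 0.003, 0.002]
force: [-0.6, 3.5, 5.7]
finger_gap: 0.529
gripper_force: 70.9
```

Emit:
drive_tool --pt "0 0 0.001 0 0 0 -1" --pt "0 0 0.001 0 0 0 -1" --pt "0 0 0.001 0 0 0 -1" --pt "0 0 0 0 0 0 -1"

```text
t: 2.75
tcp_pos: [0.4904, 0.4381, 0.1607]
tool_rot: [0.189, 0.982, 0.003, 0.002]
force: [-2.4, 1.8, 11.2]
finger_gap: 0.529
gripper_force: 71.5
```

Emit:
drive_tool --pt "0 0 0.001 0 0 0 -1" --pt "0 0 0.001 0 0 0 -1" --pt "0 0 0 0 0 0 -1"

```text
t: 3.05
tcp_pos: [0.4904, 0.4381, 0.1588]
tool_rot: [0.189, 0.982, 0.003, 0.002]
force: [-2.2, 2.4, 10.9]
finger_gap: 0.535
gripper_force: 71.6
```

Emit:
drive_tool --pt "0 0 0.001 0 0 0 -1" --pt "0 0 0.001 0 0 0 -1" --pt "0 0 0 0 0 0 -1"

```text
t: 3.35
tcp_pos: [0.4904, 0.4381, 0.1569]
tool_rot: [0.189, 0.982, 0.003, 0.002]
force: [-3.0, 1.9, 11.7]
finger_gap: 0.529
gripper_force: 71.6
```

Emit:
drive_tool --pt "0 0 0.001 0 0 0 -1" --pt "0 0 0.001 0 0 0 -1" --pt "0 0 0 0 0 0 -1"

```text
t: 3.65
tcp_pos: [0.4904, 0.4381, 0.155]
tool_rot: [0.189, 0.982, 0.003, 0.002]
force: [-2.5, 2.1, 11.7]
finger_gap: 0.533
gripper_force: 71.6
```

Emit:
drive_tool --pt "0 0 0.001 0 0 0 -1" --pt "0 0 0.001 0 0 0 -1" --pt "0 0 0 0 0 0 -1"

```text
t: 3.95
tcp_pos: [0.4904, 0.4381, 0.1531]
tool_rot: [0.189, 0.982, 0.003, 0.002]
force: [-2.9, 1.5, 12.1]
finger_gap: 0.523
gripper_force: 71.7
```

Emit:
drive_tool --pt "0 0 0.001 0 0 0 -1" --pt "0 0 0.001 0 0 0 -1" --pt "0 0 0 0 0 0 -1"

```text
t: 4.25
tcp_pos: [0.4905, 0.4381, 0.1515]
tool_rot: [0.189, 0.982, 0.003, 0.002]
force: [-3.1, 1.1, 13.2]
finger_gap: 0.527
gripper_force: 72.0
```

Emit:
drive_tool --pt "0 0 0.001 0 0 0 -1" --pt "0 0 0 0 0 0 -1"

```text
t: 4.45
tcp_pos: [0.4904, 0.4382, 0.1512]
tool_rot: [0.189, 0.982, 0.003, 0.002]
force: [-3.3, 0.1, 16.7]
finger_gap: 0.53
gripper_force: 72.3
```

Emit:
drive_tool --pt "0 0 0.001 0 0 0 -1" --pt "0 0 0 0 0 0 -1"

```text
t: 4.65
tcp_pos: [0.4905, 0.4382, 0.151]
tool_rot: [0.189, 0.982, 0.003, 0.002]
force: [-4.8, -0.1, 19.7]
finger_gap: 0.533
gripper_force: 72.7
```

Emit:
drive_tool --pt "0 0 0.0005 0 0 0 -1" --pt "0 0 0 0 0 -3 -1" --pt "0 0 0 0 0 -3 -1" --pt "0 0 0 0 0 0 -1"

```text
t: 5.05
tcp_pos: [0.4911, 0.4381, 0.1508]
tool_rot: [0.137, 0.991, 0.003, 0.003]
force: [-4.0, -1.0, 21.8]
finger_gap: 0.53
gripper_force: 72.7
```

```bash
python3 -c "
from h import *
s=manip.sense();print(s['force'],s['ft_torque'],s['q'])"
```

```text
[-3.98015768 -1.03222899 21.82861123] [-0.04749916  0.64657211 -0.04150231] [ 5.58649353e-01  6.77507564e-01  1.43164252e+00  8.55997020e-04
  1.02425196e+00 -7.37121178e-01]
```

Emit:
drive_tool --pt "0 0 0 0 0 -5 -1" --pt "0 0 0 0 0 -5 -1" --pt "0 0 0 0 0 -5 -1" --pt "0 0 0 0 0 0 -1"

```text
t: 5.45
tcp_pos: [0.4915, 0.4382, 0.1509]
tool_rot: [0.007, 1.0, 0.003, 0.004]
force: [-3.8, -0.5, 19.6]
finger_gap: 0.532
gripper_force: 72.6
```

Emit:
drive_tool --pt "0 0 0 0 0 -5 -1" --pt "0 0 0 0 0 -5 -1" --pt "0 0 0 0 0 -5 -1" --pt "0 0 0 0 0 0 -1"

```text
t: 5.85
tcp_pos: [0.4912, 0.438, 0.1509]
tool_rot: [-0.124, 0.992, 0.002, 0.004]
force: [-3.2, -0.5, 21.7]
finger_gap: 0.528
gripper_force: 72.7
```

```bash
python3 -c "
from h import *
s=manip.sense();print(s['force'],s['ft_torque'],s['q'])"
```

```text
[-3.24519084 -0.53803594 21.69811581] [-0.13468551  0.6159066  -0.01847465] [ 5.58476818e-01  6.77502561e-01  1.43163332e+00  6.44340100e-04
  1.02445007e+00 -1.26127590e+00]
```

Emit:
drive_tool --pt "0 0 0 0 0 -5 -1" --pt "0 0 0 0 0 -5 -1" --pt "0 0 0 0 0 -5 -1" --pt "0 0 0 0 0 -5 -1" --pt "0 0 0 0 0 -3 -1" --pt "0 0 0 0 0 -3 -1" --pt "0 0 0 0 0 0 -1"

```text
t: 6.55
tcp_pos: [0.4911, 0.4372, 0.1508]
tool_rot: [-0.344, 0.939, 0.0, 0.003]
force: [-3.6, -2.0, 21.9]
finger_gap: 0.527
gripper_force: 72.7
```

```bash
python3 -c "
from h import *
st,s=wrist();print(st['force'],st['ft_torque'],st['q'])
cv2.imwrite('pics/w2.png',s['image'][...,::-1])
s=manip.snapshot('scene');cv2.imwrite('pics/s2.png',cv2.resize(s['image'][180:320,150:300],(600,560))[...,::-1])"
```

```text
[-3.60256556 -1.98284677 21.87036121] [-0.43561317  0.65027122 -0.04546011] [ 5.57958635e-01  6.77362682e-01  1.43214545e+00 -4.75071767e-04
  1.02546510e+00 -1.71419513e+00]
```

View pics/w2.png

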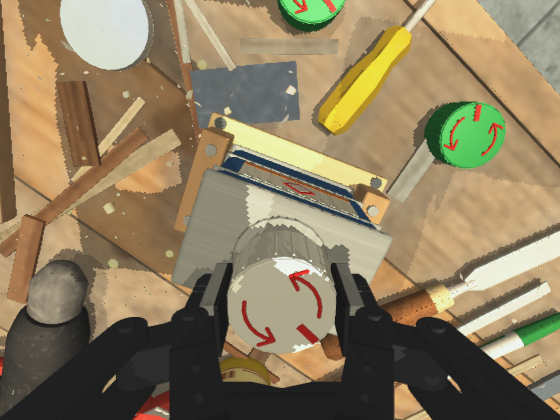

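Emit:
drive_tool --pt "0 0 -0.003 0 0 0 -1" --pt "0 0 -0.003 0 0 0 -1" --pt "0 0 -0.003 0 0 0 -1" --pt "0 0 -0.003 0 0 0 -1" --pt "0 0 0 0 0 0 -1"

```text
t: 7.15
tcp_pos: [0.4911, 0.4371, 0.1605]
tool_rot: [-0.343, 0.939, 0.0, 0.003]
force: [-0.9, -0.9, 11.1]
finger_gap: 0.532
gripper_force: 71.7
```

Emit:
drive_tool --pt "0 0 -0.003 0 0 0 -1" --pt "0 0 -0.003 0 0 0 -1" --pt "0 0 -0.003 0 0 0 -1" --pt "0 0 0 0 0 0 -1"

```text
t: 7.55
tcp_pos: [0.491, 0.4372, 0.1692]
tool_rot: [-0.343, 0.939, 0.0, 0.003]
force: [-0.1, 0.1, 10.2]
finger_gap: 0.53
gripper_force: 71.5
```

Emit:
drive_tool --pt "0 0 -0.008 0 0 0 -1" --pt "0 0 -0.012 0 0 0 -1" --pt "0 0 -0.015 0 0 0 -1" --pt "0 0 -0.02 0 0 0 -1" --pt "0 0 -0.03 0 0 0 -1" --pt "0 0 -0.02 0 0 0 -1" --pt "0 0 0 0 0 0 -1" --pt "0 0 0 0 0 0 -1"

```text
t: 8.35
tcp_pos: [0.489, 0.4362, 0.2711]
tool_rot: [-0.344, 0.939, -0.0, 0.0]
force: [-0.6, -0.1, -0.7]
finger_gap: 0.533
gripper_force: 71.4
```

```bash
python3 -c "
from h import *
st,s=wrist();print(st['force'],st['tcp_pos'],st['tool_rot'])
print(Ro.from_quat(st['tool_rot']).as_matrix().round(3))
R=Ro.from_quat(st['tool_rot']).as_matrix()
print('delta to tray',R.T@(np.array([.5355,-.12,st['tcp_pos'][2]])-st['tcp_pos']))
P=cloud(s);print('cap top',np.median(P[285:320,265:300].reshape(-1,3),0))"
```

```text
[-0.58220681 -0.11044171 -0.72971517] [0.4889635  0.43623381 0.27110044] [-3.43541443e-01  9.39137509e-01 -2.45460668e-05  1.25750352e-04]
[[-0.764 -0.645  0.   ]
 [-0.645  0.764  0.   ]
 [-0.    -0.    -1.   ]]
delta to tray [ 3.23366427e-01 -4.54967966e-01 -1.06378820e-05]
cap top [0.48761746 0.43465767 0.27725333]
```

Emit:
drive_tool --pt "0.0135 -0.019 0 0 0 0 -1" --pt "0.027 -0.038 0 0 0 0 -1" --pt "0.027 -0.038 0 0 0 0 -1" --pt "0.027 -0.038 0 0 0 0 -1" --pt "0.027 -0.038 0 0 0 0 -1" --pt "0.027 -0.038 0 0 0 0 -1" --pt "0.027 -0.038 0 0 0 0 -1" --pt "0.027 -0.038 0 0 0 0 -1" --pt "0.027 -0.038 0 0 0 0 -1" --pt "0.027 -0.038 0 0 0 0 -1"

```text
t: 9.4
tcp_pos: [0.525, -0.0065, 0.2692]
tool_rot: [-0.343, 0.939, 0.001, -0.001]
force: [0.8, 0.3, 0.3]
finger_gap: 0.533
gripper_force: 71.5
```

Emit:
drive_tool --pt "0.027 -0.038 0 0 0 0 -1" --pt "0.027 -0.038 0 0 0 0 -1" --pt "0.0125 -0.018 0 0 0 0 -1" --pt "0 0 0 0 0 0 -1" --pt "0 0 0 0 0 0 -1"

```text
t: 9.9
tcp_pos: [0.5349, -0.1193, 0.2693]
tool_rot: [-0.343, 0.939, 0.002, -0.001]
force: [0.1, -0.1, -0.2]
finger_gap: 0.531
gripper_force: 71.6
```

```bash
python3 -c "
from h import *
st,s=wrist();print(st['tcp_pos'],st['q'],st['gripper_force'])
cv2.imwrite('pics/w3.png',s['image'][...,::-1])"
```

```text
[ 0.53494019 -0.11933197  0.26931515] [-4.23733930e-01  3.96714292e-01  1.59606729e+00  6.63828540e-04
  1.15273312e+00 -2.69463072e+00] 71.55431661754847
```

View pics/w3.png

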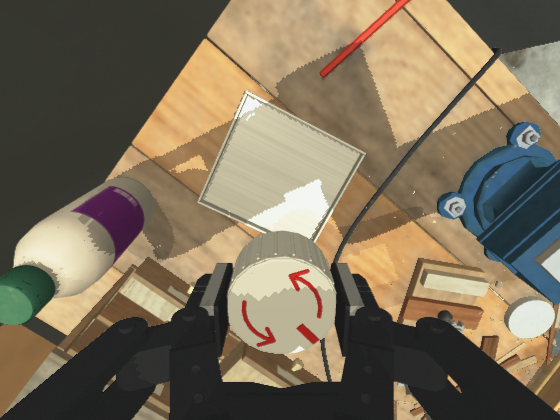

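```bash
python3 -c "
from h import *
import pickle
st,s=wrist()
w=[ray(s,*p,.016) for p in((247,92),(365,155),(199,203))];print(np.round(w,4),(w[1]+w[2])/2, np.linalg.norm(w[0]-w[1]),np.linalg.norm(w[0]-w[2]))
P=cloud(s);t=pickle.load(open('top.pkl','rb'));Q=cloud(t)
for n,A in(('w',P),('t',Q)):
  for zl in(.03,.06,.1,.15):
    M=(A[...,2]>zl)&(A[...,2]<.22)&(abs(A[...,0]-.535)<.25)&(abs(A[...,1]+.12)<.25);d=np.hypot(A[...,0]-.535,A[...,1]+.12)
    M&=d>(.09 if n=='w' else 0)
    if M.any(): i=np.argmin(np.where(M,d,9));print(n,zl,d.flat[i],A.reshape(-1,3)[i],np.unravel_index(i,d.shape))
"
```

```text
[[ 0.4891 -0.2049  0.016 ]
 [ 0.4558 -0.0615  0.016 ]
 [ 0.6225 -0.1716  0.016 ]] [ 0.53914054 -0.11653264  0.016     ] 0.14725678131602424 0.13749471809378383
w 0.03 0.15374099677256636 [ 0.65715819 -0.21334705  0.10973658] (np.int64(232), np.int64(116))
w 0.06 0.15374099677256636 [ 0.65715819 -0.21334705  0.10973658] (np.int64(232), np.int64(116))
w 0.1 0.15374099677256636 [ 0.65715819 -0.21334705  0.10973658] (np.int64(232), np.int64(116))
w 0.15 0.15665372875744668 [ 0.66041969 -0.21386315  0.15002515] (np.int64(253), np.int64(90))
t 0.03 0.1549588339426118 [ 0.65575457 -0.21711114  0.12952931] (np.int64(162), np.int64(395))
t 0.06 0.1549588339426118 [ 0.65575457 -0.21711114  0.12952931] (np.int64(162), np.int64(395))
t 0.1 0.1549588339426118 [ 0.65575457 -0.21711114  0.12952931] (np.int64(162), np.int64(395))
t 0.15 0.1586013575581406 [ 0.66435258 -0.2117731   0.151527  ] (np.int64(157), np.int64(395))
```

Emit:
drive_tool --pt "0 0 0.03 0 0 0 -1" --pt "0 0 0.04 0 0 0 -1" --pt "0 0 0.04 0 0 0 -1" --pt "0 0 0.04 0 0 0 -1" --pt "0 0 0.035 0 0 0 -1" --pt "0 0 0.025 0 0 0 -1" --pt "0 0 0.01 0 0 0 -1" --pt "0 0 0 0 0 0 -1" --pt "0 0 0 0 0 0 -1"

```text
t: 10.9
tcp_pos: [0.5368, -0.1192, 0.0517]
tool_rot: [-0.344, 0.939, -0.001, 0.001]
force: [0.3, 0.7, -0.9]
finger_gap: 0.528
gripper_force: 71.6
```

Emit:
drive_tool --pt "0 0 0.007 0 0 0 -1" --pt "0 0 0.006 0 0 0 -1" --pt "0 0 0.003 0 0 0 -1" --pt "0 0 0 0 0 0 -1" --pt "0 0 0 0 0 0 -1"

```text
t: 11.4
tcp_pos: [0.536, -0.1197, 0.0348]
tool_rot: [-0.343, 0.939, -0.0, -0.0]
force: [-0.6, 0.7, -0.5]
finger_gap: 0.528
gripper_force: 71.6
```

Emit:
drive_tool --pt "0 0 0.003 0 0 0 -1" --pt "0 0 0.003 0 0 0 -1" --pt "0 0 0.001 0 0 0 -1" --pt "0 0 0 0 0 0 -1"

```text
t: 11.8
tcp_pos: [0.5358, -0.1195, 0.0275]
tool_rot: [-0.343, 0.939, 0.0, -0.0]
force: [-0.1, -0.1, -0.6]
finger_gap: 0.53
gripper_force: 71.6
```

Emit:
drive_tool --pt "0 0 0.001 0 0 0 -1" --pt "0 0 0.001 0 0 0 -1" --pt "0 0 0 0 0 0 -1"

```text
t: 12.1
tcp_pos: [0.5361, -0.1196, 0.0259]
tool_rot: [-0.344, 0.939, -0.0, 0.0]
force: [-0.3, 0.8, 1.4]
finger_gap: 0.526
gripper_force: 71.6
```

Emit:
drive_tool --pt "0 0 0.001 0 0 0 -1" --pt "0 0 0 0 0 0 -1"

```text
t: 12.3
tcp_pos: [0.5361, -0.1196, 0.0258]
tool_rot: [-0.344, 0.939, -0.0, 0.0]
force: [-1.5, 0.9, 7.7]
finger_gap: 0.531
gripper_force: 72.3
```

Emit:
drive_tool --pt "0 0 0 0 0 0 0.1" --pt "0 0 0 0 0 0 0.2" --pt "0 0 0 0 0 0 0.35" --pt "0 0 0 0 0 0 0.5" --pt "0 0 0 0 0 0 0.5" --pt "0 0 0 0 0 0 0.5" --newtons 20

```text
t: 12.9
tcp_pos: [0.536, -0.1196, 0.0246]
tool_rot: [-0.344, 0.939, 0.0, -0.0]
force: [0.3, -0.0, -0.0]
finger_gap: 0.746
gripper_force: 0.0
```

```bash
python3 -c "
from h import *
st,s=wrist();print(st['tcp_pos'],st['force'],st['gripper_force'])
cv2.imwrite('pics/w4.png',s['image'][...,::-1])"
```

```text
[ 0.53596199 -0.11959479  0.02464977] [ 0.34638915 -0.02271695 -0.0303648 ] 0.0
```

View pics/w4.png

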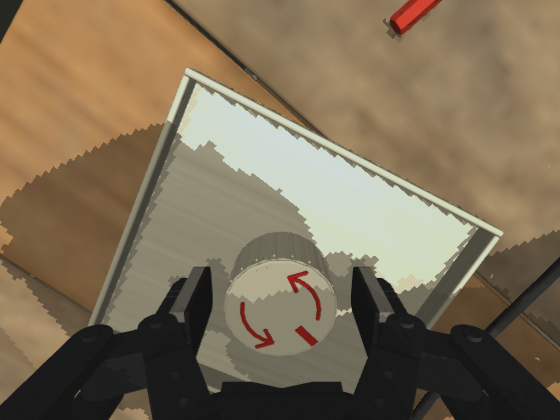

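The released cap stands on the tray floor with clearance on both sides. Now I retreat straight up.

Emit:
drive_tool --pt "0 0 -0.01 0 0 0 0.5" --pt "0 0 -0.02 0 0 0 0.5" --pt "0 0 -0.03 0 0 0 0.5" --pt "0 0 -0.04 0 0 0 0.5" --pt "0 0 -0.04 0 0 0 0.5" --pt "0 0 -0.04 0 0 0 0.5" --pt "0 0 -0.03 0 0 0 0.5" --pt "0 0 0 0 0 0 0.5" --pt "0 0 0 0 0 0 0.5"

```text
t: 13.85
tcp_pos: [0.5359, -0.1195, 0.2359]
tool_rot: [-0.344, 0.939, -0.001, 0.001]
force: [-0.9, -0.2, -0.3]
finger_gap: 0.754
gripper_force: 0.0
```

```bash
python3 -c "
from h import *
st,s=wrist();print(st['tcp_pos'],st['force'])
cv2.imwrite('pics/w5.png',s['image'][...,::-1])
P=cloud(s);m=((P[...,2]>.025)&(P[...,2]<.045)&(np.hypot(P[...,0]-.536,P[...,1]+.12)<.06)).astype(np.uint8)
c=max(cv2.findContours(m,0,1)[0],key=cv2.contourArea)
w=np.array([ray(s,x,y,.033)[:2] for x,y in c[:,0]],np.float32);print(cv2.minEnclosingCircle(w),np.median(P[m>0],0))
k=((P[...,2]>.025)&(P[...,2]<.045)&(np.hypot(P[...,0]-.536,P[...,1]+.12)<.02));q=P[k];print(q[:,2].std(),np.linalg.lstsq(np.c_[q[:,:2],np.ones(len(q))],q[:,2],rcond=None)[0])"
```

```text
[ 0.53593319 -0.11954366  0.23592149] [-0.88643844 -0.17453936 -0.2882061 ]
((0.5368351936340332, -0.11984691023826599), 0.024176213890314102) [ 0.53697578 -0.12009402  0.03188768]
0.0007378293280484077 [0.00300671 0.00136632 0.03053691]
```

View pics/w5.png

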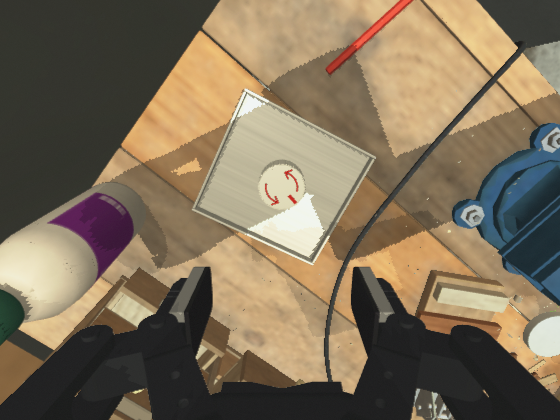

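The cap is at the tray's centre (282,184), level, with its top at 32 mm, and the gripper is clear.

```bash
python3 -c "
from station import manip
print(manip.sign_off())"
```

```text
the job is handed in; nothing more can be done
None
```

I pressed the white cap down until it bottomed (about 22 N peak), turned it 62° anticlockwise, lifted it off and set it level, mouth down, near the centre of the drip tray; I then let go, backed clear and handed the job in, but no verdict was returned.

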